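# Hold a bisque plaque up to the inspection camera

## Task

The arch-topped plaque in the wooden rack is due for its inspection picture: take it by its plain upper part, draw it out of the rack and hold it up to the inspection camera, rosette side to the lens, right way up and square to the line of sight, with the rosette centred on that line 150 mm in front of the lens. Finish while still holding it there, motionless and with no finger over the rosette, for the picture is taken then. Leave the other two tiles standing in the rack and everything else on the table where it is, and do not touch the camera or its stand.

Things in the scene. Friction and masses are not known exactly. Their poses are not given: they have to be found in the camera images.
- plaque_mid (a point): the plaque: cream clay, half-round top, 10 mm thick, 90 wide, 140 tall (straight sides to 95), about 0.25 kg; the only arched and the tallest of three pieces on edge in the rack, in a random place, upright, front away from the robot. Point: its centre, 70 mm above its lower edge; x out of its front (rosette) face, y along its width, z to the arch. Both faces plain from 76 mm above the lower edge
- rosette (a point): centre of the round rosette raised on the plaque's front, 56 mm across, up to 6 mm proud of the face, centred 48 mm above the plaque's lower edge. The point lies 3 mm in front of the face: 8 mm ahead of and 22 mm below plaque_mid in the plaque's axes, which it shares
- lens (a point): centre of the front glass of the inspection camera's lens; x is the line of sight, pointing out of the lens, y is level, z the picture's up. Black camera (barrel 30 mm across within a ring light 84 mm across) before the column of its stand, looking to the robot's side and 10 to 25 degrees down; its height, place, direction and tilt vary, but do not change during the job
- camera_stand: stand of the camera; neither is to be touched: dark base plate 150 x 130 x 14 mm, steel column 20 mm across, 390 mm tall. Origin on the table about under the lens, 130 mm ahead of the column; x is the level direction in which the camera looks. The base plate reaches from 45 mm behind the column to 105 mm ahead of it
- rack: wooden dowel rack, fixed: two rails 280 mm long, tops (on which the tiles stand) 20 mm above the table, each with a row of 7 mm dowels reaching 65 mm above the table; rows 72 mm apart, dowels 20 mm apart (13 mm slots). Origin under its centre at table height, x along it, away from the robot. The three pieces stand at -80, 0 and 80 mm along x, faces across x
- plain_tile: bystander in the rack: plain square clay tile 100 x 100 x 10 mm on edge; origin at the middle of its lower edge, x out of its front, z up
- rosette_tile: bystander in the rack: square clay tile 100 x 100 x 10 mm on edge, with a rosette like the plaque's on its front; origin at the middle of its lower edge, x out of its front, z up
- bowl: bystander: shallow clay bowl 124 mm across, 34 mm high, origin under its centre
- mug: bystander: clay mug 76 mm across, 88 mm high, origin under its centre
- brush: bystander: brush 170 mm long lying on the table
- jar_a: bystander: glaze jar 56 mm across, 80 mm high, origin under its centre
- jar_b: bystander: glaze jar 60 mm across, 72 mm high, origin under its centre

How it is judged:
On the way:
1. the plaque is held by the fingers, drawn up clear of the rack's dowels (z of plaque_mid in the frame of rack above 0.15 m and contact force between the fingers and plaque above 1 N and contact force between plaque and rack below 0.3 N), for 0.2 s.
At the end, for the whole second after the job is handed in: the fingers alone hold the plaque, above its rosette, still and right way up, rosette to the lens: its centre 125 to 175 mm ahead and within 18 mm of the line of sight sideways and up-down, square and level within 10 degrees; the other two tiles stand within 15 mm of their places (x of rosette in the frame of lens between 0.125 and 0.175 m and y of rosette in the frame of lens between -0.018 and 0.018 m and z of rosette in the frame of lens between -0.018 and 0.018 m and angle between the x axis of rosette and the x axis of lens, either way round below 0.17 rad and angle between the y axis of rosette and the y axis of lens, either way round below 0.17 rad and x of lens in the frame of rosette above 0.1 m and angle between rosette's own z axis and vertical below 0.8 rad and height (world z) of plaque_mid above 0.12 m and z of the grasp point in the frame of rosette above 0.045 m and contact force between the fingers and plaque above 1 N and contact force between plaque and camera_stand below 0.2 N and contact force between plaque and rack below 0.2 N and linear speed of plaque below 0.02 m/s and angular speed of plaque below 0.15 rad/s and distance of each of plain_tile, rosette_tile from where it was at the start of the episode below 0.015 m and angle between each of plain_tile, rosette_tile's own z axis and vertical below 0.25 rad); the arm keeps its last pose, push and grip.
It fails at once if the camera or its stand is touched (contact force between camera_stand and anything else above 1 N).
It fails at once if another tile in the rack is shifted or tipped (distance of any of plain_tile, rosette_tile from where it was at the start of the episode above 0.015 m or angle between any of plain_tile, rosette_tile's own z axis and vertical above 0.25 rad).
It fails at once if something else on the table is shifted (distance of any of bowl, mug, brush, jar_a, jar_b from where it was at the start of the episode above 0.02 m).
It also fails if it takes over 38 s, if anything falls off the work surface, if the arm or the gripper's body presses on something with over 40 N, if the wrist force passes 120 N, or if a joint passes its speed limit or range.

## Robot

A 6-joint arm with a two-finger parallel gripper is mounted at the origin on the work surface. World frame = base frame: x ahead of the robot, y to its left, z up, the work surface at z = 0. Lengths are in m, angles in rad, forces in N, time in s.
With the tool pointing down it reaches from about 0.4 to 0.825 m from the base axis. Payload 7 kg.
Tool frame: the origin (TCP) lies on the centre line of the jaws, within the pads' length; the fingertips stand arm.tip_reach ahead of it and the grasp point (between the pads) lies 5 mm behind it (arm.tip_reach is the distance from the TCP to the fingertips, in m); z points along the fingers, y is the line along which they close (so a half turn about z gives the same grasp; the last joint's range is limited). The gripper opens to 88 mm and grips with 3 to 60 N. Pads are 19 mm wide; open, the fingers measure 130 mm over their backs; the gripper's body (78 mm by 193 mm) begins 47 mm behind the grasp point.
Start: joints at [0.288, 0.359, 0.012, 0, -1.224, -0.288], TCP at [0.675, -0, 0.241] pointing down, gripper open.
Joint ranges: [-3.07, 3.07], [-1.43, 2.12], [-1.02, 1.25], [-3.03, 1.67], [-3.05, -0], [-3.03, 3.03]. Speed limits (rad/s): [2.39, 2.39, 3.01, 3.14, 3.14, 3.14].

## Interface

Orientations are given as [roll, pitch, yaw] about the fixed x, y, z axes, in that order (R = Rz(yaw) Ry(pitch) Rx(roll)).
In Python, from station import status, optics, order, arm gives the robot as it stands. The module is installed in compiled form; this text tells all that it offers.
- The arm moves only by the shell command python3 -m jog 'ROWS' [FORCE]. ROWS is JSON, a list of rows, each a list of 3 entries, a list of its own where there are three numbers: the gripper command: -1 is shut, 1 is fully open, values between are in proportion, then the shift along the tool's x, y, z in mm, then the turn about the tool's z in rad. A call has 1 to 20 rows; each row is the pose to reach, as a shift and turn from the pose commanded when the call began, along the tool's axes at that moment; what a row does not reach only later rows make up. A row lasts 1/8 s, in which the tool goes at most 62.5 mm and 10.7 degrees, less where a joint would pass 70% of its speed; a pose out of reach is approached as far as the arm can. A call with a gripper value outside its range is refused whole. The fingers move at their own pace and stop on an object; FORCE is the grip in N (left out, the last holds). Time passes only in rows, so rows that repeat a pose let the fingers close. It gives the time, the measured TCP pose, the force, the opening and the grip force at its end, in the units of the state.
- status.get_state(): the state, without advancing time (a new reading comes with each control period).
- optics.grab_frame(name): name is "scene" or "side" or "wrist"; returns a dict with "color" (480x640x3 uint8, red, green, blue), "mtx" (3x3 intrinsics, pixels), "cam_to_world" (4x4, takes a point from camera to world coordinates). Camera axes: x right, y down, z forward; pixel columns grow to the right and rows downward; lengths in m; the calibration is good to about 2 mm. The wrist camera is an equidistant fisheye: a pixel r from the principal point sees the ray r / f radians off the axis. A picture is of the moment at which its call begins. There is no depth.
- order.job_done(): hands the job in; it is judged then, once.
The state is a dict: "t": time; "q": joint angles; "qd": joint speeds; "joint_efforts": joint torques, N m; "eef_pos": TCP position; "ee_rot": TCP orientation; "force": force on the tool from outside, world axes, zero at the start; "moment": the same for the moment, N m; "width": finger opening in m; "gripper_force": force on a finger pad.
Only numpy, scipy, OpenCV 4.12 (cv2) and the standard library are available. Lean on these libraries where they do the work, as an engineer would, in place of code of your own. Each camera call takes 0.05 s, during which the arm holds its last target. There are 200 camera calls.

## Working session

There is one attempt and no reset: what is moved stays moved. The work goes in short steps, Python scripts to look and compute and a shell command to move; the robot and the scene stay as the last step left them, time stands still between calls to the robot, and variables do not carry over. Pictures are saved under pics/ and viewed, at most 10 in all, crops included, and the job is handed in when it is done.

```bash
mkdir -p pics
python3 - <<'E'
from station import status, optics, arm
import cv2,numpy as np
np.set_printoptions(precision=4,suppress=True)
s=status.get_state();print(s['t'],s['eef_pos'],s['ee_rot'],s['width'],arm.tip_reach)
for n in ['scene','side','wrist']:
    f=optics.grab_frame(n);cv2.imwrite(f'pics/{n}0.png',f['color'][:,:,::-1]);print(n,f['mtx'],f['cam_to_world'])
E
```

```text
0.0 [ 0.6745 -0.      0.2396] [ 3.1399 -0.0001 -1.571 ] 0.08748847840153508 0.014
scene [[450.2929   0.     314.8331]
 [  0.     450.2929 241.2224]
 [  0.       0.       1.    ]] [[-0.823   0.3933 -0.4099  0.9998]
 [ 0.568   0.5843 -0.5797  0.6573]
 [ 0.0115 -0.7099 -0.7042  0.9987]
 [ 0.      0.      0.      1.    ]]
side [[551.8152   0.     322.0608]
 [  0.     551.8152 238.7147]
 [  0.       0.       1.    ]] [[ 0.8953 -0.2755  0.35    0.0194]
 [-0.4454 -0.551   0.7057 -0.9773]
 [-0.0015 -0.7877 -0.616   1.0618]
 [ 0.      0.      0.      1.    ]]
wrist [[371.6483   0.     322.9611]
 [  0.     371.6483 244.888 ]
 [  0.       0.       1.    ]] [[-1.     -0.0005 -0.0012  0.6743]
 [-0.0008  0.9639  0.2664 -0.071 ]
 [ 0.001   0.2664 -0.9639  0.3846]
 [ 0.      0.      0.      1.    ]]
```

View pics/scene0.png

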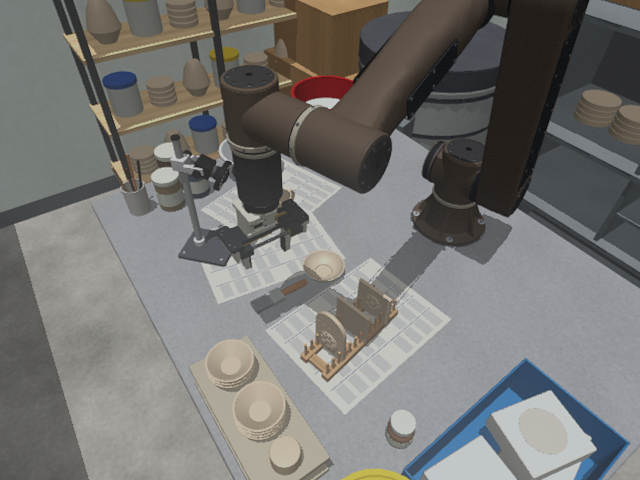

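View pics/side0.png

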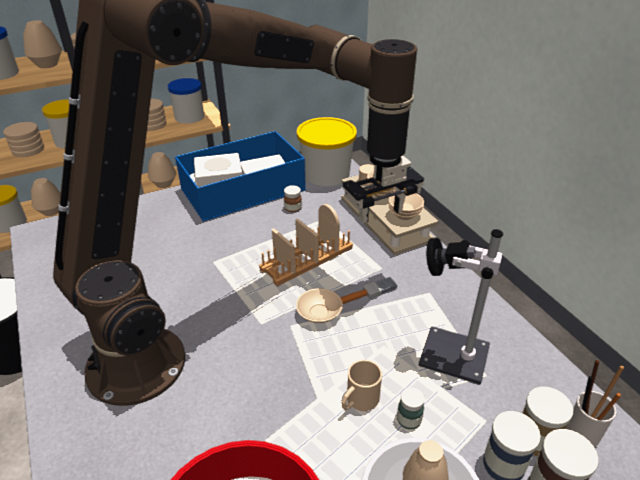

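View pics/wrist0.png

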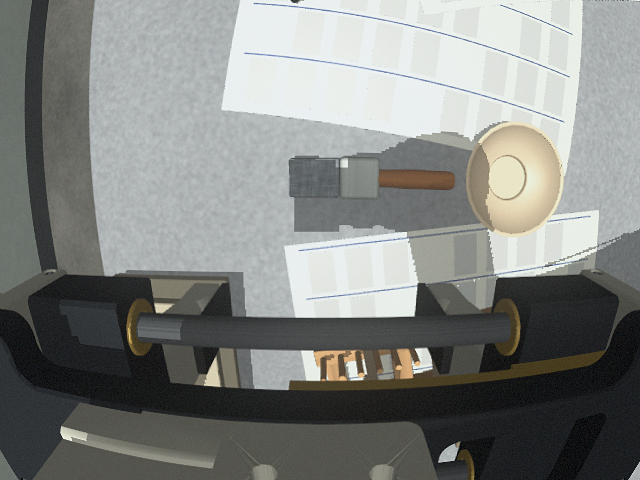

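The scene view shows the arch plaque (about 328,332) as the far piece in the rack. The inspection camera is at about (210,172), and in the side view the two are at (330,222) and (440,257). The wrist view shows the brush and bowl with the rack low down, and the camera is out of view. I'll enlarge these crops.

Run:
```python
import cv2,numpy as np
S=cv2.imread('pics/scene0.png');D=cv2.imread('pics/side0.png')
def c(im,x,y,w,h): return cv2.resize(im[y:y+h,x:x+w],(400,300),interpolation=cv2.INTER_CUBIC)
a=np.hstack([c(S,290,270,120,90+0),c(D,250,195,120,90)])
b=np.hstack([c(S,150,125,120,90),c(D,400,220,120,90)])
cv2.imwrite('pics/crop1.png',np.vstack([a,b]))
```

```text
(no output)
```

View pics/crop1.png

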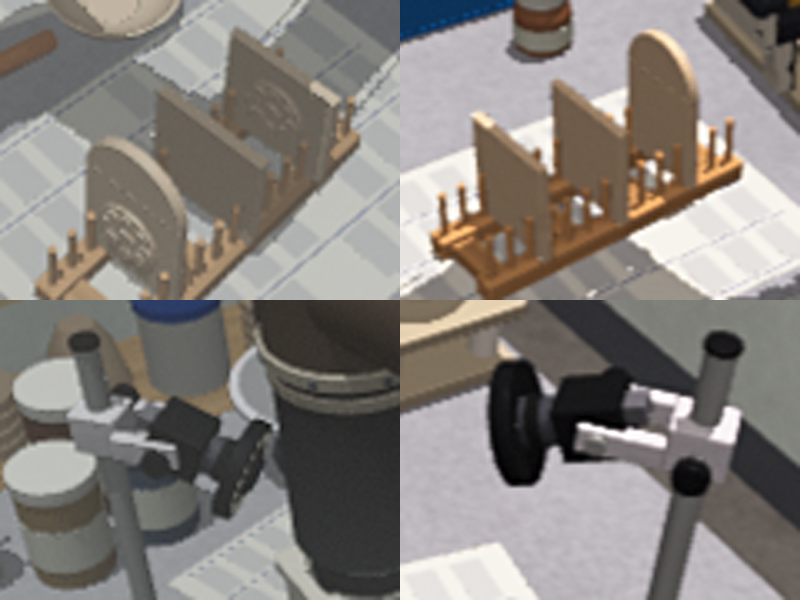

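```bash
cat > h.py <<'E'
import numpy as np
np.set_printoptions(precision=4,suppress=True)
K={'scene':(450.2929,314.8331,241.2224),'side':(551.8152,322.0608,238.7147)}
T={'scene':np.array([[-0.823,0.3933,-0.4099,0.9998],[0.568,0.5843,-0.5797,0.6573],[0.0115,-0.7099,-0.7042,0.9987]]),
'side':np.array([[0.8953,-0.2755,0.35,0.0194],[-0.4454,-0.551,0.7057,-0.9773],[-0.0015,-0.7877,-0.616,1.0618]])}
def ray(n,u,v):
    f,cx,cy=K[n];d=T[n][:,:3]@[(u-cx)/f,(v-cy)/f,1];return T[n][:,3],d/np.linalg.norm(d)
def tri(a,b):
    (p,d),(q,e)=ray('scene',*a),ray('side',*b)
    s=np.linalg.lstsq(np.c_[d,-e],q-p,rcond=None)[0];A,B=p+s[0]*d,q+s[1]*e
    return (A+B)/2,np.linalg.norm(A-B)
def onz(n,u,v,z):
    p,d=ray(n,u,v);return p+d*(z-p[2])/d[2]
E
python3 - <<'E'
from h import *
c=lambda x,y,ox,oy:(ox+.3*x,oy+.3*y)
P={'ringtop':(c(268,122,150,125),c(515-400,62,400,220)),'ringbot':(c(220,215,150,125),c(115,186,400,220)),
'ringc':(c(243,170,150,125),c(110,124,400,220)),
'coltop':(c(85,38,150,125),c(323,44,400,220)),'colbase':((199,240),(468,353)),
'apex':(c(112,137,290,270),c(258,30,250,195))}
for k,v in P.items(): print(k,tri(*v))
print('rails side', [onz('side',*c(x,y,250,195),.02) for x,y in((90,285),(340,165))],[onz('side',*c(x,y,250,195),.0) for x,y in((95,295),(342,178))])
print('rail scene',onz('scene',*c(358,140,290,270),.02))
for k in ('scene','side'): print(k,T[k][:,3])
E
```

```text
ringtop (array([ 0.6361, -0.2506,  0.3366]), np.float64(0.01955276788278337))
ringbot (array([ 0.6598, -0.2709,  0.2405]), np.float64(0.019229124267567885))
ringc (array([ 0.6473, -0.2589,  0.2889]), np.float64(0.0031199127726442176))
coltop (array([ 0.7226, -0.3465,  0.3884]), np.float64(0.001560387280697932))
colbase (array([ 0.7244, -0.3471,  0.0247]), np.float64(0.000546000104061302))
apex (array([0.6194, 0.1753, 0.17  ]), np.float64(0.020044402415308145))
rails side [array([0.4142, 0.1028, 0.02  ]), array([0.6797, 0.1503, 0.02  ])] [array([0.4208, 0.11  , 0.    ]), array([0.6847, 0.1544, 0.    ])]
rail scene [0.3996 0.1958 0.02  ]
scene [0.9998 0.6573 0.9987]
side [ 0.0194 -0.9773  1.0618]
```

The tool only turns about its own z, but the lens looks about 18° down, so I need to know how the arm behaves at the edge of its reach. I'll test that in the open, empty-handed, well above everything.

```bash
python3 -m jog '[[1,[0,-60,60],0],[1,[0,-120,-120],0],[1,[0,-180,-150],0],[1,[0,-240,-150],0],[1,[0,-300,-150],0],[1,[0,-330,-150],0],[1,[0,-330,-150],0]]' | tail -c 600; python3 -c "
from station import status;s=status.get_state();print(s['t'],s['q'],s['eef_pos'],s['ee_rot'])"
```

```text
t: 1.02
eef_pos: [0.9462, -0.0003, 0.3564]
ee_rot: [-3.108, -0.006, -1.571]
force: [-24.5, 4.7, 3.3]
width: 0.0876
gripper_force: 0.0
1.025 [ 0.20888718  0.9162852   1.25206604  0.01360763 -1.87518851 -0.2049944 ] [ 9.46171552e-01 -3.05832024e-04  3.56428922e-01] [-3.10821856 -0.00618452 -1.57128897]
```

```bash
python3 -m jog '[[1,[0,-60,0],0],[1,[0,-120,0],0],[1,[0,-180,0],0],[1,[0,-200,0],0],[1,[0,-200,0],0],[1,[0,-200,0],0]]' | tail -c 600; python3 -c "
from station import status;s=status.get_state();print(s['t'],s['q'],s['qd'],s['eef_pos'],s['ee_rot'],s['force'])"
```

```text
t: 1.78
eef_pos: [0.9988, 0.0001, 0.305]
ee_rot: [-3.041, -0.01, -1.571]
force: [-1.1, 0.1, -0.3]
width: 0.0879
gripper_force: 0.0
1.775 [ 0.20459066  0.9761847   1.25073565  0.03104559 -1.74885598 -0.19764556] [-0.00105493  0.02102505  0.00256712  0.00361674  0.02891443  0.00241745] [9.98804483e-01 9.65304823e-05 3.05046531e-01] [-3.04100425 -0.01036265 -1.57134746] [-1.13724814  0.0851559  -0.25837299]
```

```bash
python3 -m jog '[[1,[0,60,0],0],[1,[0,120,0],0],[1,[0,180,0],0],[1,[0,180,0],0],[1,[0,180,0],0]]' | tail -c 600; python3 -c "
from station import status;s=status.get_state();print(s['t'],s['q'],s['eef_pos'],s['ee_rot'],s['force'])"
```

```text
t: 2.4
eef_pos: [0.8174, -0.0001, 0.29]
ee_rot: [-3.039, -0.01, -1.571]
force: [0.4, -0.0, -0.0]
width: 0.0876
gripper_force: 0.0
2.4 [ 0.25266775  0.51778767  0.35233294  0.03634347 -1.30845417 -0.25994653] [ 8.17418756e-01 -1.06969989e-04  2.89954026e-01] [-3.03887274 -0.00981484 -1.5708551 ] [ 0.35089539 -0.00580266 -0.02993629]
```

The tilt gained at the reach limit persists, so I can tilt the plaque after grasping it. For the grasp I want the tool plumb again, so I'll use the inner reach limit to undo the tilt.

```bash
python3 -m jog '[[1,[0,60,-10],0],[1,[0,120,-20],0],[1,[0,180,-30],0],[1,[0,240,-40],0],[1,[0,300,-45],0],[1,[0,360,-50],0],[1,[0,420,-50],0],[1,[0,480,-50],0],[1,[0,540,-50],0],[1,[0,600,-50],0]]' | tail -c 600; python3 -c "
from station import status;s=status.get_state();print(s['t'],s['q'],s['eef_pos'],s['ee_rot'],s['force'])"
```

```text
t: 3.65
eef_pos: [0.2514, 0.0079, 0.2876]
ee_rot: [-3.046, -0.006, -1.573]
force: [-0.3, 1.5, 0.3]
width: 0.0879
gripper_force: 0.0
3.65 [ 1.12525701 -0.64226254 -0.74535508  0.09012013 -1.43245378 -1.13818516] [0.25144378 0.00794943 0.28762819] [-3.04562858 -0.00604022 -1.57315292] [-0.26163298  1.4527364   0.30955341]
```

```bash
python3 -m jog '[[1,[0,-50,20],0],[1,[0,-70,70],0],[1,[0,-70,120],0],[1,[0,-60,170],0],[1,[0,-50,205],0],[1,[0,-30,205],0],[1,[0,-10,205],0],[1,[0,-10,205],0]]' | tail -c 600; python3 -c "
from station import status;s=status.get_state();print(s['t'],s['q'],s['eef_pos'],s['ee_rot'],s['force'])"
```

```text
t: 4.65
eef_pos: [0.3007, 0.0076, 0.1027]
ee_rot: [-3.076, 0.004, -1.569]
force: [0.4, -0.4, 1.0]
width: 0.088
gripper_force: 0.0
4.65 [ 0.78529804 -0.22952864 -1.013731    0.06467694 -0.73813377 -0.83055517] [0.30074341 0.00764278 0.10272483] [-3.07582915  0.00409502 -1.56912253] [ 0.39736405 -0.4334218   1.02779782]
```

```bash
python3 -m jog '[[1,[0,25,20],0],[1,[0,50,20],0],[1,[0,75,20],0],[1,[0,100,20],0],[1,[0,100,20],0],[1,[0,100,20],0]]' | tail -c 600; python3 -c "
from station import status;s=status.get_state();print(s['t'],s['q'],s['eef_pos'],s['ee_rot'],s['force'])"
```

```text
t: 5.4
eef_pos: [0.2392, 0.0055, 0.1183]
ee_rot: [-3.141, 0.023, -1.569]
force: [0.4, -0.4, 0.2]
width: 0.0873
gripper_force: 0.0
5.4 [ 0.91921927 -0.39821645 -1.01579536 -0.01679037 -0.9351238  -0.9071084 ] [0.23919117 0.00549594 0.11830049] [-3.14127166  0.02263254 -1.5685285 ] [ 0.39784689 -0.41569982  0.21231014]
```

The tool is plumb again. From the two views the plaque is near (0.62, 0.18) with its front at about 10° yaw. I'll move beside and above it for a close wrist look.

```bash
python3 -m jog '[[1,[0,0,-60],0],[1,[0,-10,-120],0],[1,[-30,-50,-160],-0.05],[1,[-70,-95,-180],-0.1],[1,[-115,-140,-190],-0.175],[1,[-155,-185,-200],-0.175],[1,[-195,-230,-210],-0.175],[1,[-235,-275,-220],-0.175],[1,[-260,-325,-230],-0.175],[1,[-270,-366,-240],-0.175],[1,[-270,-366,-240],-0.175],[1,[-270,-366,-240],-0.175]]' | tail -c 600
python3 - <<'E'
from station import status, optics
import cv2,numpy as np
np.set_printoptions(precision=4,suppress=True)
f=optics.grab_frame('wrist');cv2.imwrite('pics/w1.png',f['color'][:,:,::-1]);print(f['cam_to_world'])
g=optics.grab_frame('scene');cv2.imwrite('pics/s1.png',g['color'][:,:,::-1])
g=optics.grab_frame('side');cv2.imwrite('pics/d1.png',g['color'][:,:,::-1])
s=status.get_state();print(s['t'],s['eef_pos'],s['ee_rot'])
E
```

```text
t: 6.9
eef_pos: [0.605, 0.2699, 0.362]
ee_rot: [-3.14, 0.02, -1.395]
force: [0.4, -1.3, -0.8]
width: 0.0876
gripper_force: 0.0
[[-0.9844 -0.1688 -0.0487  0.6174]
 [-0.1757  0.9432  0.282   0.1971]
 [-0.0017  0.2861 -0.9582  0.5054]
 [ 0.      0.      0.      1.    ]]
7.05 [0.604  0.27   0.3644] [-3.1375  0.0219 -1.394 ]
```

View pics/w1.png

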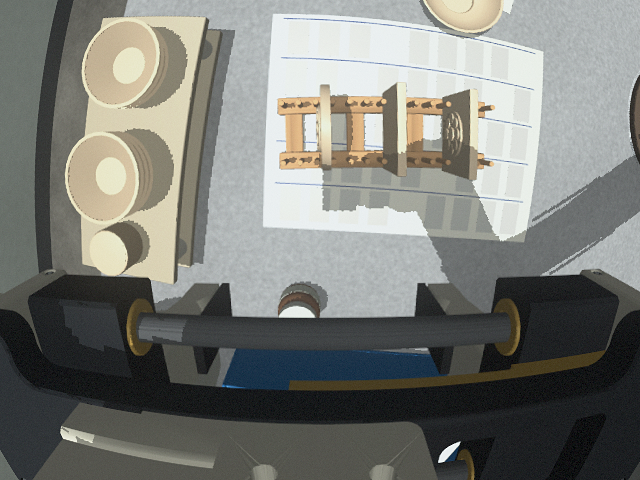

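The wrist view shows the arch plaque edge-on, at columns 320–331 and rows 84–168. Its middle is at about (325,126), and it lies nearly square to the image columns. The rack rails run along rows of about 103 and 160.

```bash
cat >> h.py <<'E'
import cv2
def wray(C,u,v,f=371.6483,cx=322.9611,cy=244.888):
    a=np.array([u-cx,v-cy]);r=np.hypot(*a);t=r/f
    d=np.r_[np.sin(t)*a/r,np.cos(t)];return C[:3,3],C[:3,:3]@d
def won(C,u,v,z):
    p,d=wray(C,u,v);return p+d*(z-p[2])/d[2]
def tri2(r1,r2):
    (p,d),(q,e)=r1,r2
    s=np.linalg.lstsq(np.c_[d,-e],q-p,rcond=None)[0];A,B=p+s[0]*d,q+s[1]*e
    return (A+B)/2,np.linalg.norm(A-B)
W1=np.array([[-0.9844,-0.1688,-0.0487,0.6174],[-0.1757,0.9432,0.282,0.1971],[-0.0017,0.2861,-0.9582,0.5054]])
E
python3 - <<'E'
from h import *
im=cv2.imread('pics/w1.png').astype(int)
for v in (88,100,126,140,165):
    row=im[v,310:345];print(v,[int(x) for x in row.sum(1)//3])
print('apex tri side',tri2(wray(W1,325,126),ray('side',327.4,204)),'scene',tri2(wray(W1,325,126),ray('scene',323,311)))
print('apex@.16',won(W1,325,126,.16),'ends@.115',won(W1,325,85,.115),won(W1,326,168,.115))
print('rail lines@.065',won(W1,283,104,.065),won(W1,492,104,.065),won(W1,283,161,.065),won(W1,488,163,.065))
E
```

```text
88 [237, 237, 237, 239, 238, 237, 237, 238, 237, 217, 177, 165, 166, 165, 163, 160, 161, 161, 156, 173, 241, 237, 237, 239, 237, 235, 237, 237, 239, 239, 238, 238, 239, 237, 239]
100 [184, 182, 183, 190, 195, 195, 194, 187, 164, 185, 195, 205, 207, 204, 204, 203, 201, 204, 203, 203, 139, 124, 127, 130, 128, 117, 119, 122, 124, 127, 126, 123, 123, 122, 123]
126 [236, 238, 238, 237, 238, 234, 207, 214, 160, 225, 198, 221, 233, 231, 229, 231, 231, 231, 230, 231, 231, 160, 161, 169, 167, 170, 166, 167, 164, 167, 168, 167, 167, 166, 159]
140 [239, 238, 238, 239, 239, 241, 240, 222, 174, 203, 176, 201, 212, 213, 215, 215, 214, 216, 215, 217, 223, 159, 157, 167, 166, 165, 166, 166, 167, 166, 163, 165, 168, 164, 165]
165 [180, 181, 182, 182, 176, 174, 177, 173, 179, 120, 115, 103, 107, 106, 109, 104, 106, 122, 118, 121, 123, 110, 110, 114, 112, 107, 110, 111, 111, 111, 111, 113, 110, 110, 108]
apex tri side (array([0.6164, 0.1877, 0.1647]), np.float64(0.00339615127181146)) scene (array([0.6256, 0.1812, 0.1786]), np.float64(0.019730648537191725))
apex@.16 [0.6179 0.1868 0.16  ] ends@.115 [0.6256 0.1427 0.115 ] [0.6092 0.2288 0.115 ]
rail lines@.065 [0.671  0.1662 0.065 ] [0.4202 0.1096 0.065 ] [0.6597 0.2332 0.065 ] [0.4096 0.1843 0.065 ]
```

```bash
cat >> h.py <<'E'
from scipy.spatial.transform import Rotation as Ro
def shift(s,target): return Ro.from_euler('xyz',s['ee_rot']).as_matrix().T@(np.array(target)-s['eef_pos'])*1000
E
python3 - <<'E'
from h import *
from station import status
s=status.get_state()
for z in (.22,.13): print(shift(s,[.617,.1866,z]))
E
```

```text
[ 87.4889   2.4337 142.5491]
[ 89.4565   2.8037 232.5268]
```

```bash
python3 -m jog '[[0.1,[40,1,20],-0.02],[0.1,[87,2,70],-0.02],[0.1,[87,2,120],-0.02],[0.1,[88,2,150],-0.02],[0.1,[88,2,150],-0.02]]' 20 | tail -c 300
python3 - <<'E'
from h import *
from station import status,optics
s=status.get_state();print(s['t'],s['ee_rot'])
print(shift(s,[.617,.1866,.13]))
f=optics.grab_frame('wrist');S=optics.grab_frame('side');D=optics.grab_frame('scene')
c=lambda im,x,y:cv2.resize(im[y:y+150,x:x+200],(400,300))
cv2.imwrite('pics/w2.png',np.vstack([np.hstack([cv2.resize(f['color'],(400,300)),c(f['color'],230,190)]),np.hstack([c(S['color'],230,130),c(D['color'],240,220)])])[:,:,::-1])
E
```

```text
t: 7.68
eef_pos: [0.6162, 0.1859, 0.211]
ee_rot: [-3.141, 0.021, -1.374]
force: [0.3, -0.1, 0.6]
width: 0.0491
gripper_force: 0.0
7.675 [-3.1405  0.0208 -1.3741]
[ 1.1434 -0.8037 81.0395]
```

View pics/w2.png

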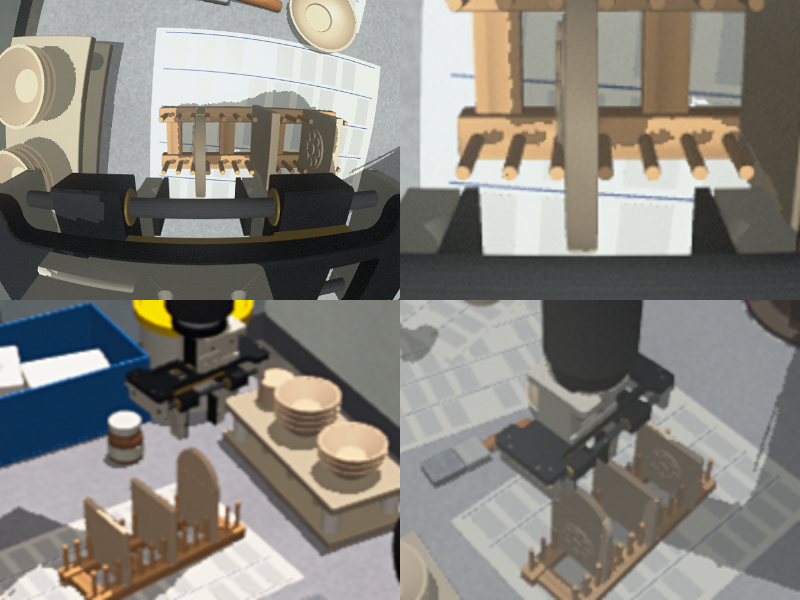

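The plaque (enlarged crop columns 567–597) lies between the fingers (483–693), centred and parallel to them. I'll descend and grip.

```bash
python3 -m jog '[[0.1,[1,-1,40],0],[0.1,[1,-1,70],0],[0.1,[1,-1,80],0],[0.1,[1,-1,80],0],[-0.5,[1,-1,80],0],[-1,[1,-1,80],0],[-1,[1,-1,80],0],[-1,[1,-1,80],0],[-1,[1,-1,80],0]]' 20 | tail -c 300;python3 -m jog '[[-1,[0,0,-15],0],[-1,[0,0,-40],0],[-1,[0,0,-65],0],[-1,[0,0,-95],0],[-1,[0,0,-110],0],[-1,[0,0,-110],0]]' 30 | tail -c 300
```

```text
t: 8.95
eef_pos: [0.6192, 0.1877, 0.1328]
ee_rot: [-3.137, 0.022, -1.374]
force: [0.6, 0.2, 2.1]
width: 0.01
gripper_force: 20.0
t: 9.7
eef_pos: [0.6194, 0.1855, 0.2439]
ee_rot: [-3.135, 0.023, -1.374]
force: [-0.3, 0.3, -2.5]
width: 0.0097
gripper_force: 30.0
```

Held and clear of the rack. Next I'll take a finer look at the camera in the pictures taken while the arm was away from it.

Run:
```python
import cv2,numpy as np
S=cv2.imread('pics/s1.png');D=cv2.imread('pics/d1.png')
def c(im,x,y,w,h): return cv2.resize(cv2.convertScaleAbs(im[y:y+h,x:x+w],alpha=1.6,beta=25),(400,300),interpolation=cv2.INTER_CUBIC)
cv2.imwrite('pics/crop2.png',np.vstack([np.hstack([c(S,185,140,64,48),c(D,415,230,64,48)]),np.hstack([c(S,150,200,120,90),c(D,400,300,120,90)])]))
```

```text
(no output)
```

View pics/crop2.png

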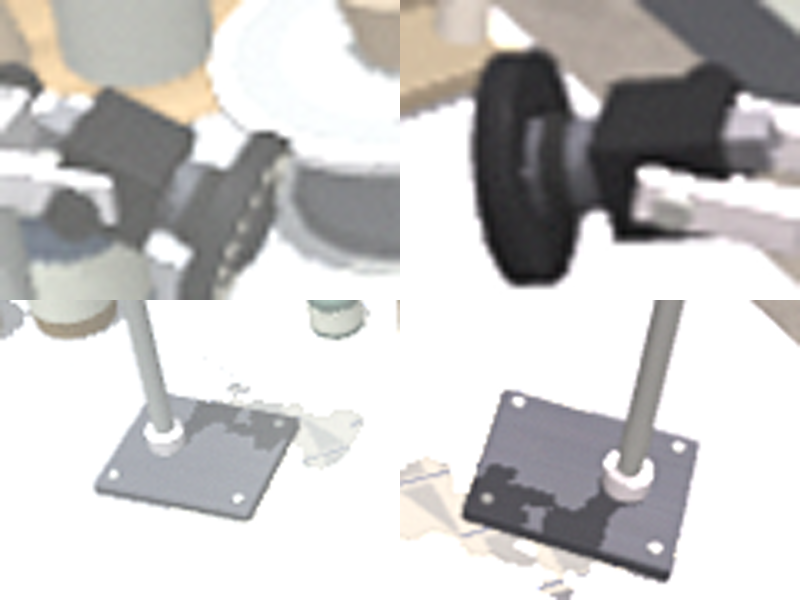

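The front rim centre is at scene pixel (224.8,175.0) and side pixel (432.1,256.7). The base plate corners are clear in both crops.

Run:
```python
from h import *
lens,g=tri((224.8,175.0),(432.1,256.7));print('lens',lens,g)
S=[(158,395),(298,418),(250,518),(97,490)];D=[(507,390),(697,443),(668,578),(465,518)]
ps=np.array([onz('scene',150+.3*x,200+.3*(y-300),.014) for x,y in S]);pd=np.array([onz('side',400+.3*(x-400),300+.3*(y-300),.014) for x,y in D])
for p in (ps,pd):
    e=np.roll(p,-1,0)-p;print(p[:,:2],np.linalg.norm(e,axis=1),np.degrees(np.arctan2(e[:,1],e[:,0])))
def n(c,u,v,du,dv):
    f,cx,cy=K[c];r=np.array([(u-cx)/f,(v-cy)/f,1]);r/=np.linalg.norm(r);m=np.array([du,dv,0.]);m-=r*(m@r);return T[c][:,:3]@m
for ds in (-8,3,10):
    a=np.cross(n('scene',224.8,175,73,-155),n('side',432,257,ds,237));a/=np.linalg.norm(a)
    a*=np.sign(a[1]);print(ds,a,'az',np.degrees(np.arctan2(a[1],a[0])),'down',np.degrees(np.arcsin(-a[2])))
col=np.array([.7235,-.347]);d=lens[:2]-col;print(np.linalg.norm(d),np.degrees(np.arctan2(d[1],d[0])))
```

```text
lens [ 0.6433 -0.2583  0.2911] 0.00036977169680288364
[[ 0.7041 -0.4094]
 [ 0.6083 -0.3069]
 [ 0.7028 -0.2177]
 [ 0.8008 -0.3246]] [0.1403 0.1299 0.145  0.1286] [ 133.0566   43.3338  -47.4829 -138.7702]
[[ 0.7032 -0.231 ]
 [ 0.7986 -0.338 ]
 [ 0.7001 -0.4255]
 [ 0.6041 -0.3193]] [0.1433 0.1317 0.1431 0.1327] [ -48.3041 -138.3843  132.1229   41.7181]
-8 [-0.5735  0.7599 -0.3059] az 127.04267542179433 down 17.811299682279913
3 [-0.5919  0.7332 -0.3347] az 128.912351516555 down 19.554980787556925
10 [-0.6031  0.7154 -0.3528] az 130.12847887580827 down 20.65940207999028
0.11954184504876629 132.10966692048927
```

Run:
```python
from h import *
for nm,uv in {'vasebase':(425,478),'vase top':(431,452),'jar1':(508,480),'jar2':(545,430),'brushjar base':(590,435),'brushtip':(592,362),'brushtip2':(613,377),'plant jar':(562,470),'mug':(365,400),'jarb':(410,420)}.items():
    print(nm,onz('side',*uv,0)[:2],onz('side',*uv,.2)[:2])
for nm,uv in {'brushtip s':(128,160),'tip2':(136,160),'jar s':(170,175)}.items():
    print(nm,onz('scene',*uv,.15)[:2],onz('scene',*uv,.22)[:2])
print('tip',tri((136,160),(592,362)),tri((128,160),(592,362)))
```

```text
vasebase [ 0.4601 -0.552 ] [ 0.3771 -0.6321]
vase top [ 0.504  -0.5105] [ 0.4128 -0.5984]
jar1 [ 0.6064 -0.6296] [ 0.4958 -0.6951]
jar2 [ 0.7548 -0.5778] [ 0.6163 -0.653 ]
brushjar base [ 0.8324 -0.6299] [ 0.6792 -0.6954]
brushtip [ 0.9924 -0.4888] [ 0.8091 -0.5808]
brushtip2 [ 1.0014 -0.5433] [ 0.8164 -0.6251]
plant jar [ 0.719  -0.6621] [ 0.5872 -0.7214]
mug [ 0.4449 -0.3375] [ 0.3647 -0.458 ]
jarb [ 0.5074 -0.4268] [ 0.4155 -0.5305]
brushtip s [ 0.7962 -0.6879] [ 0.813  -0.5769]
tip2 [ 0.7747 -0.6736] [ 0.7933 -0.5638]
jar s [ 0.7143 -0.5357] [ 0.7378 -0.4373]
tip (array([ 0.7938, -0.5846,  0.2105]), np.float64(0.009585288173179135)) (array([ 0.807 , -0.5864,  0.2097]), np.float64(0.01119469649798736))
```

Run:
```python
from h import *
from station import status
s=status.get_state();print(s['eef_pos'],s['ee_rot'])
for p in [(.61,.17,.29),(.59,.15,.34),(.56,.11,.39),(.53,.07,.43),(.50,.02,.46),(.47,-.03,.48),(.445,-.08,.50),(.42,-.13,.52),(.40,-.18,.52),(.395,-.23,.52),(.40,-.285,.52),(.41,-.335,.52),(.425,-.385,.52),(.445,-.435,.52),(.47,-.485,.52),(.50,-.53,.52),(.51,-.565,.52)]: print(np.round(shift(s,p)))
```

```text
[0.6194 0.1855 0.2439] [-3.1349  0.0227 -1.3741]
[ 12.  12. -47.]
[ 27.  35. -97.]
[  59.   72. -148.]
[  92.  109. -189.]
[ 134.  148. -220.]
[ 177.  187. -241.]
[ 220.  221. -263.]
[ 264.  255. -284.]
[ 309.  285. -285.]
[ 357.  299. -286.]
[ 412.  305. -288.]
[ 463.  305. -289.]
[ 515.  300. -290.]
[ 568.  290. -291.]
[ 622.  276. -292.]
[ 672.  255. -293.]
[ 708.  252. -294.]
```

```bash
python3 -m jog '[[-1,[12,12,-47],0],[-1,[27,35,-97],0],[-1,[59,72,-148],0],[-1,[92,109,-189],0],[-1,[134,148,-220],0.1],[-1,[177,187,-241],0.25],[-1,[220,221,-263],0.4],[-1,[264,255,-284],0.55],[-1,[309,285,-285],0.7],[-1,[357,299,-286],0.85],[-1,[412,305,-288],1.0],[-1,[463,305,-289],1.03],[-1,[515,300,-290],1.03],[-1,[568,290,-291],1.03],[-1,[622,276,-292],1.03],[-1,[672,255,-293],1.03],[-1,[708,252,-294],1.03],[-1,[708,252,-294],1.03]]' 45 | tail -c 300; python3 -c "
from station import status;s=status.get_state();print(s['t'],s['q'],s['eef_pos'],s['ee_rot'])"
```

```text
t: 11.95
eef_pos: [0.5119, -0.5674, 0.5127]
ee_rot: [3.116, 0.014, -2.406]
force: [-0.2, -0.2, -3.4]
width: 0.0096
gripper_force: 45.0
11.95 [-0.59281045  0.55399092  0.92931702 -0.02132612 -1.96733678 -0.25009232] [ 0.51190607 -0.56740967  0.51267097] [ 3.1162035   0.0139935  -2.40584838]
```

```bash
python3 -m jog '[[-1,[0,-60,0],0],[-1,[0,-120,0],0],[-1,[0,-180,0],0],[-1,[0,-240,0],0],[-1,[0,-300,0],0],[-1,[0,-360,0],0],[-1,[0,-420,0],0],[-1,[0,-480,0],0],[-1,[0,-540,0],0],[-1,[0,-600,0],0]]' | tail -c 300; python3 -c "
from station import status;s=status.get_state();print(s['t'],s['q'],s['eef_pos'],s['ee_rot'])"
```

```text
t: 13.2
eef_pos: [0.6299, -0.6945, 0.3731]
ee_rot: [-3.104, 0.009, -2.404]
force: [-0.1, 0.5, -1.3]
width: 0.0097
gripper_force: 45.0
13.2 [-6.28629921e-01  8.94322074e-01  1.25061275e+00 -1.34586780e-03
 -1.88795670e+00 -2.05594360e-01] [ 0.62994485 -0.69453724  0.37313008] [-3.10354266  0.00922134 -2.40440039]
```

```bash
python3 -m jog '[[-1,[0,-55,-30],0],[-1,[0,-110,-60],0],[-1,[0,-165,-90],0],[-1,[0,-220,-120],0],[-1,[0,-275,-150],0],[-1,[0,-330,-180],0],[-1,[0,-385,-210],0],[-1,[0,-440,-240],0]]' | tail -c 300; python3 -c "
from station import status;s=status.get_state();print(s['t'],s['q'],s['eef_pos'],s['ee_rot'])"
```

```text
t: 14.2
eef_pos: [0.6409, -0.7067, 0.3838]
ee_rot: [-3.046, 0.003, -2.405]
force: [0.8, 0.5, -1.9]
width: 0.0097
gripper_force: 45.0
14.2 [-0.62520429  0.88779104  1.2506123   0.01748259 -1.83902466 -0.2034706 ] [ 0.64088667 -0.70666453  0.38379511] [-3.04560173  0.00308703 -2.40475426]
```

```bash
python3 -m jog '[[-1,[0,-900,-350],0],[-1,[0,-900,-350],0],[-1,[0,-900,-350],0],[-1,[0,-900,-350],0],[-1,[0,-900,-350],0],[-1,[0,-900,-350],0],[-1,[0,-900,-350],0],[-1,[0,-900,-350],0],[-1,[0,-900,-350],0],[-1,[0,-900,-350],0],[-1,[0,-900,-350],0],[-1,[0,-900,-350],0],[-1,[0,-900,-350],0],[-1,[0,-900,-350],0],[-1,[0,-900,-350],0],[-1,[0,-900,-350],0]]' | tail -c 300; python3 -c "
from station import status;s=status.get_state();print(s['t'],s['q'],s['eef_pos'],s['ee_rot'])"
```

```text
t: 16.2
eef_pos: [0.6656, -0.732, 0.364]
ee_rot: [-2.986, -0.003, -2.406]
force: [-0.7, 0.2, -1.7]
width: 0.0103
gripper_force: 45.0
16.2 [-0.62468403  0.91627092  1.25058747  0.03591353 -1.75305328 -0.20060525] [ 0.66558249 -0.73203779  0.36404497] [-2.98565737 -0.00303256 -2.40552323]
```

```bash
python3 -m jog '[[-1,[0,-60,-25],0],[-1,[0,-120,-50],0]]' | grep -E "t:|pos|rot"; python3 -m jog '[[-1,[0,-60,-25],0],[-1,[0,-120,-50],0]]' | grep -E "t:|pos|rot"; python3 -m jog '[[-1,[0,-60,-25],0],[-1,[0,-120,-50],0]]' | grep -E "t:|pos|rot"
```

```text
t: 16.45
eef_pos: [0.6766, -0.7438, 0.3774]
ee_rot: [-2.928, -0.009, -2.407]
t: 16.7
eef_pos: [0.6866, -0.7539, 0.395]
ee_rot: [-2.869, -0.014, -2.408]
t: 16.95
eef_pos: [0.6952, -0.7622, 0.4164]
ee_rot: [-2.811, -0.02, -2.41]
```

The tilt is now 18.9°. Next I'll work out the return path.

```bash
cat >> h.py <<'E'
LENS=np.array([.6433,-.2583,.2911]);az,dn=np.radians(132),np.radians(19)
SI=np.array([np.cos(dn)*np.cos(az),np.cos(dn)*np.sin(az),-np.sin(dn)]);SY=np.array([-np.sin(az),np.cos(az),0]);SZ=np.cross(SI,SY)
def report(s):
    R=Ro.from_euler('xyz',s['ee_rot']).as_matrix();ros=s['eef_pos']+R@[0,-.008,.065]
    d=ros-LENS;print('ros in lens',d@SI,d@SY,d@SZ,'tool y vs sight deg: az',np.degrees(np.arctan2(R[1,1],R[0,1])),'down',np.degrees(np.arcsin(-R[2,1])),'x-axis elev',np.degrees(np.arcsin(R[2,0])))
    return R
E
python3 - <<'E'
from h import *
from station import status
s=status.get_state();R=report(s);print(s['eef_pos'],s['q'])
tgt=LENS+.153*SI-R@[0,-.008,.065];print(tgt)
for p in [(.66,-.72,.44),(.615,-.675,.46),(.57,-.63,.47),(.53,-.585,.47),(.49,-.54,.47),(.455,-.49,.47),(.42,-.44,.47),(.395,-.385,.465),(.375,-.33,.455),(.37,-.27,.44),(.375,-.21,.42),(.39,-.16,.40),(.41,-.115,.375),(.44,-.085,.34),(.47,-.075,.31),tgt+.06*SI,tgt+.03*SI,tgt]: print(np.round(shift(s,p)))
E
```

```text
ros in lens -0.4356268734238853 0.2998070649283798 -0.0797463018633459 tool y vs sight deg: az 132.3296733051126 down 18.962168324371433 x-axis elev 1.1435448391961816
[ 0.6952 -0.7622  0.4164] [-0.6122  0.8868  1.2513  0.0917 -1.6159 -0.2045]
[ 0.5282 -0.1287  0.3001]
[ -2.  44. -40.]
[  2.  98. -80.]
[   6.  155. -110.]
[   6.  212. -129.]
[   5.  269. -149.]
[  -2.  326. -169.]
[ -10.  383. -189.]
[ -28.  439. -203.]
[ -50.  494. -211.]
[ -87.  544. -214.]
[-131.  589. -209.]
[-176.  621. -200.]
[-221.  648. -183.]
[-264.  661. -152.]
[-294.  658. -120.]
[-302.  647.  -85.]
[-302.  617.  -85.]
[-301.  587.  -85.]
```

Orientation is right. First the stretch back to the 60 mm standoff.

```bash
python3 -m jog '[[-1,[-2,44,-40],0],[-1,[2,95,-75],0],[-1,[6,150,-105],0],[-1,[6,208,-125],0],[-1,[5,265,-145],0],[-1,[-2,322,-165],0],[-1,[-10,380,-187],0],[-1,[-28,436,-203],0],[-1,[-50,490,-211],0],[-1,[-87,540,-214],0],[-1,[-131,585,-209],0],[-1,[-176,620,-200],0],[-1,[-221,648,-183],0],[-1,[-264,661,-152],0],[-1,[-294,658,-120],0],[-1,[-302,647,-85],0],[-1,[-302,647,-85],0],[-1,[-302,647,-85],0]]' | tail -c 300
python3 - <<'E'
from h import *
from station import status,optics
S=optics.grab_frame('scene');D=optics.grab_frame('side');W=optics.grab_frame('wrist')
s=status.get_state();R=report(s);print(s['t'],s['width'])
print(shift(s,LENS+.153*SI-R@[0,-.008,.065]))
c=lambda im,x,y:cv2.resize(im[y:y+150,x:x+200],(400,300),interpolation=cv2.INTER_CUBIC)
cv2.imwrite('pics/p1.png',np.vstack([np.hstack([c(S['color'],170,110),c(D['color'],310,190)]),np.hstack([cv2.resize(W['color'],(400,300)),c(S['color'],240,220)])])[:,:,::-1])
E
```

```text
t: 19.2
eef_pos: [0.4901, -0.086, 0.2817]
ee_rot: [-2.813, -0.019, -2.41]
force: [0.1, 0.4, -2.4]
width: 0.0096
gripper_force: 45.0
ros in lens 0.21327851824741903 -0.0006749525793609446 0.0016279978606475378 tool y vs sight deg: az 132.28350258270842 down 18.834726074348254 x-axis elev 0.9734822797738221
19.35 0.009939509904411205
[  0.9333 -60.2791   1.4698]
```

View pics/p1.png

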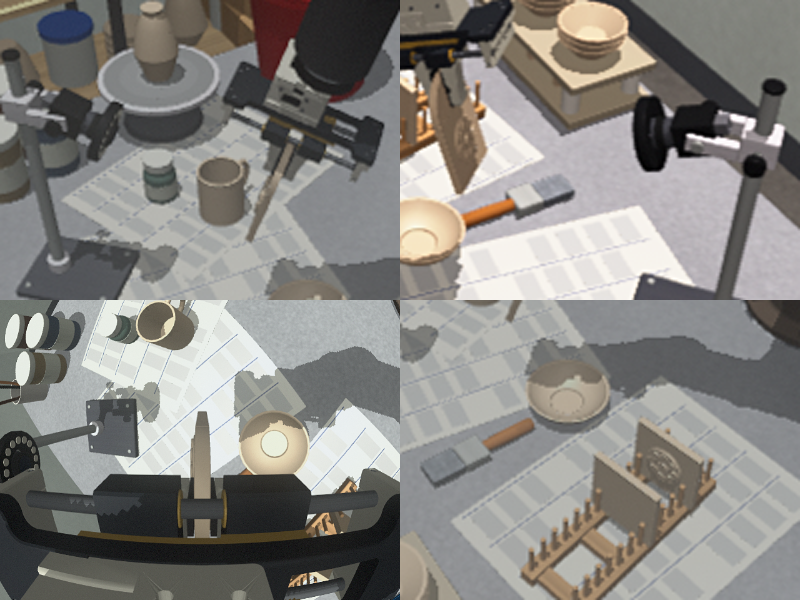

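The plaque is parallel to the ring light, and in the side crop the rosette is at about (465,145), facing the lens. The other tiles still stand. Closing the last 60 mm.

```bash
python3 -m jog '[[-1,[0,-20,0],0],[-1,[1,-40,1],0],[-1,[1,-55,1],0],[-1,[1,-60,1],0],[-1,[1,-60,1],0],[-1,[1,-60,1],0],[-1,[1,-60,1],0]]' | tail -c 300
python3 - <<'E'
from h import *
from station import status,optics
S=optics.grab_frame('scene');D=optics.grab_frame('side')
s=status.get_state();R=report(s);print(s['t'],np.abs(s['qd']).max())
ros=s['eef_pos']+R@[0,-.008,.065]
for n in ('scene','side'):
    f,cx,cy=K[n];p=T[n][:,:3].T@(ros-T[n][:,3]);print(n,f*p[0]/p[2]+cx,f*p[1]/p[2]+cy)
c=lambda im,x,y:cv2.resize(im[y:y+75,x:x+100],(400,300),interpolation=cv2.INTER_CUBIC)
cv2.imwrite('pics/p2.png',np.hstack([c(S['color'],200,130),c(D['color'],345,215)])[:,:,::-1])
E
```

```text
t: 20.23
eef_pos: [0.5275, -0.1286, 0.2989]
ee_rot: [-2.814, -0.02, -2.409]
force: [-0.5, -1.4, -1.4]
width: 0.0098
gripper_force: 45.0
ros in lens 0.1539904483657268 0.0003981481593047862 -0.0009678597301331004 tool y vs sight deg: az 132.34519332200145 down 18.77634364509862 x-axis elev 1.1352218403807017
20.325 0.0024571966517237236
scene 279.23953943368895 198.7750490461964
side 367.24076349895876 258.97036146171735
```

View pics/p2.png

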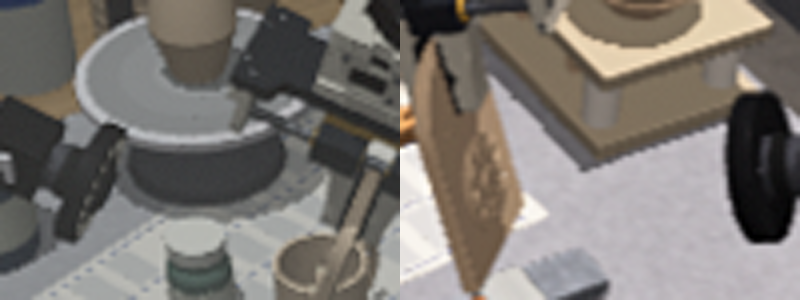

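The seen rosette (366.5,259.5 in the side view) matches the predicted (367.2,259.0). It lies on the lens axis, and the plaque is parallel to the ring and still. Handing in.

```bash
python3 -c "
from station import order;print(order.job_done())"
```

```text
the job is handed in; nothing more can be done
None
```

I handed the job in with the plaque held still: rosette facing the lens, about 154 mm in front and on the line of sight by my measurements, with the other two tiles still standing in the rack when last viewed; no verdict came back.

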